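Take a cylinder-head reading with the trigger held in

ROBOT

A 6-joint arm with a two-finger parallel gripper is mounted at the origin on the work surface. World frame = base frame: x ahead of the robot, y to its left, z up, the work surface at z = 0. Lengths are in m, angles in rad, forces in N, time in s.
With the tool pointing down it reaches from about 0.35 to 0.975 m from the base axis. Payload 4.9 kg.
Tool frame: the origin (TCP) lies at the very end of the fingers, on their centre line; the grasp point (between the pads) lies ctrl.grasp_offset behind it (ctrl.grasp_offset is the distance from the TCP to the grasp point, in m); z points along the fingers, y is the line along which they close (so a half turn about z gives the same grasp; the last joint's range is limited). The gripper opens to 85 mm and grips with 20 to 120 N. Pads are 22 mm wide; open, the fingers measure 114 mm over their backs; the gripper's body (76 mm by 85 mm) begins 54 mm behind the grasp point. The pads swing forward as they close: fully open they stand 13 mm farther back than shut.
Start: joints at [-1.317, 0.053, 1.613, -0, 1.476, -0.119], TCP at [0.228, -0.582, 0.231] pointing down, gripper open.
Joint ranges: [-3.01, 3.01], [-1.01, 2.22], [0.06, 2.58], [-1.02, 4.17], [0.09, 2.62], [-3.14, 3.14]. Speed limits (rad/s): [2.57, 2.57, 3.14, 3.14, 3.14, 3.14].

INTERFACE

Orientations are given as [roll, pitch, yaw] about the fixed x, y, z axes, in that order (R = Rz(yaw) Ry(pitch) Rx(roll)).
In Python, from cell import ctrl gives the robot as it stands. The module is installed in compiled form; this text tells all that it offers.
- The arm moves only by the tool jog_arm, never from a script. Its argument "increments" is one flat list of numbers, 6 for each row, row after row: the shift along the tool's x, y, z in cm, then the turn, a rotation vector about the tool's x, y, z in degrees. In form: [x, y, z, rx, ry, rz, x, y, z, rx, ry, rz, ...]. A call has 1 to 5 rows; each row is the pose to reach, as a shift and turn from the pose commanded when the call began, along the tool's axes at that moment; what a row does not reach only later rows make up. A row lasts 1/8 s, in which the tool goes at most 62.5 mm and 10.7 degrees, less where a joint would pass 70% of its speed; a pose out of reach is approached as far as the arm can. A call with a gripper value outside its range is refused whole. "fingers" is the finger opening in cm, from 0 to 8.54, set as the call begins (left out, the last holds). The fingers move at their own pace and stop on an object; "grip_force" is the grip in N (left out, the last holds). Time passes only in rows, so rows that repeat a pose let the fingers close. It gives the time, the measured TCP pose, the force, the opening and the grip force at its end, in the units of the state.
- ctrl.read_state(): the state, without advancing time (a new reading comes with each control period).
- ctrl.get_image(name): name is "side" or "top"; returns a dict with "frame" (400x640x3 uint8, red, green, blue), "K" (3x3 intrinsics, pixels), "k1" (the pictures are not rectified: a ray, as slopes to the right and down, at radius r is drawn at 1 + k1 r^2 times it, then the intrinsics apply), "xyz" and "rotation" of the camera in the world. Camera axes: x right, y up, looking along -z (the intrinsics and any distortion apply to the point x, -y, -z); pixel columns grow to the right and rows downward; lengths in m; the calibration is good to about 2 mm. A picture is of the moment at which its call begins. There is no depth.
- ctrl.close_job(): hands the job in; it is judged then, once.
The state is a dict: "t": time; "joints": joint angles; "joint_vel": joint speeds; "tau": joint torques, N m; "tcp_pos": TCP position; "eef_rot": TCP orientation; "ft_force": force on the tool from outside, world axes, zero at the start; "wrist_torque": the same for the moment, N m; "grip_width": opening from 0.0 (shut) to 1.0 (fully open); "grip_force": force on a finger pad.
Only numpy, scipy, OpenCV 4.12 (cv2) and the standard library are available. Lean on these libraries where they do the work, as an engineer would, in place of code of your own. Each camera call takes 0.05 s, during which the arm holds its last target. There are 200 camera calls.

TASK

Pick up the yellow infrared thermometer and aim it at the white dot on the end of the engine's cylinder, roughly square to the face, with the lens about 10 cm away. Carry it lightly so that the red trigger stays out; only once it points steadily at the dot, squeeze the trigger fully in and keep it in. Finish like that: still holding it aimed in the air, trigger held in. Do not touch the engine or disturb the other things on the bench.

Things in the scene. Friction and masses are not known exactly. Their poses are not given: they have to be found in the camera images.
- thermometer: Yellow-black pistol-shaped infrared thermometer, 0.22 kg, lying on its side, 36 mm thick. Origin on its underside, 18 mm below the line of sight. x: line of sight, forwards; z: up as it lies. Body 44 mm wide, x -45 to +105 (lens). Black handle square to it, to -y: y -22 to -130, back at x -22, front +16; yellow foot (y beyond -118) x -25 to +19. All in mm.
- trigger (a joint): travel of the red trigger, on the handle's front, into the handle: 0 free, 0.008 m fully in; counts as in from 0.0065. Spring: 10 N to start it, 20 N fully in; springs back when let go. With the fingers on trigger and handle back, an opening of 50 mm carries it with the trigger 2 mm in (still out means under 0.004); closing with 30 N or more holds it fully in.
- grip (a point): where to squeeze: thermometer (0, -52, 18) mm, same axes; midway between handle back and fully pressed trigger. Width there 52 mm with trigger free, 44 mm with it in. Trigger face: 46 mm along the handle (thermometer y -28 to -74), 22 mm high, at x +30 free, +22 in. Below the trigger (y -74 to -118) the bare handle is 38 mm wide.
- muzzle (a point): centre of the lens at the thermometer's front end, at thermometer (105, 0, 18) mm. Its x axis is the line of sight, outwards.
- dot: round white paint dot, 40 mm diameter, in the middle of the flat dark end face (118 x 114 mm) of the engine's finned cylinder, about 185 mm above the bench. Origin: centre of the dot. x points into the face, so the face looks along -x: towards the middle of the bench (roughly world -y) and 32 degrees upwards.
- engine: scooter engine bolted to the bench on a blue stand: metal crankcase with round covers, about 200 mm wide, 240 mm high; its finned cylinder sticks out to the engine's -x side, 32 degrees upwards, end face about 140 mm from the origin. Origin on the bench below the crankshaft, z up. It reaches 160 mm to +x. Not to be touched.
- piston: bystander: bare aluminium piston standing upright, 57 mm diameter, 56 mm high; origin at the centre of its underside
- grease_tin: bystander: green closed tin, 70 mm diameter, 60 mm high; origin at the centre of its underside
- mug: bystander: white ceramic mug, 76 mm diameter, 85 mm high, with a handle; origin at the centre of its underside
- spanner: bystander: steel spanner lying flat, 190 mm long; origin under its middle
- screwdriver: bystander: screwdriver with a green handle lying flat; origin under its middle
- oil_bottle: bystander: grey bottle with a red label, 68 mm diameter, 190 mm high; origin at the centre of its underside
- brake_ring: bystander: flat steel ring, 100 mm outer diameter, 22 mm high; origin at the centre of its underside
Mind the look-alikes: they are no part of the job. Leave any turquoise look-alike of the thermometer alone.

How it is judged:
On the way, in this order (a step that is already met when the one before it is completed fails the run):
1. the thermometer is picked up off the bench by the fingers (height (world z) of thermometer above 0.05 m and contact force between the fingers and thermometer above 2 N), for 0.1 s.
2. it is held steady on the dot with the trigger still out (less than half in) for 0.4 s (x of dot in the frame of muzzle between 0.05 and 0.16 m and y of dot in the frame of muzzle between -0.02 and 0.02 m and z of dot in the frame of muzzle between -0.02 and 0.02 m and angle between the x axis of muzzle and the x axis of dot, either way round below 0.61 rad and linear speed of thermometer below 0.03 m/s and angular speed of thermometer below 0.25 rad/s and contact force between the fingers and thermometer above 5 N and contact force between thermometer and engine below 0.3 N and height (world z) of thermometer above 0.06 m and value of joint trigger below 0.004 m), for 0.4 s.
3. it is held steady on the dot with the trigger fully in for 1.5 s (x of dot in the frame of muzzle between 0.05 and 0.16 m and y of dot in the frame of muzzle between -0.02 and 0.02 m and z of dot in the frame of muzzle between -0.02 and 0.02 m and angle between the x axis of muzzle and the x axis of dot, either way round below 0.61 rad and linear speed of thermometer below 0.03 m/s and angular speed of thermometer below 0.25 rad/s and contact force between the fingers and thermometer above 5 N and contact force between thermometer and engine below 0.3 N and height (world z) of thermometer above 0.06 m and value of joint trigger above 0.0065 m), for 1.5 s.
At the end, for the whole second after the job is handed in: Held by the fingers alone, over 60 mm up, still (30 mm/s, 0.25 rad/s), trigger in 6.5 mm or more, lens 50 to 160 mm from the dot, line of sight within 20 mm of its centre sideways and up-down and within 35 degrees of square to the face, not touching the engine (all of step 3); the arm keeps its last pose, push and grip.
It fails at once if another loose thing on the bench is pushed more than 30 mm (distance of any of piston, grease_tin, mug, spanner, screwdriver, oil_bottle, brake_ring from where it was at the start of the episode above 0.03 m).
It fails at once if the thermometer or the robot knocks against the engine (contact force between any of thermometer, the arm, the fingers and engine above 2 N).
It fails at once if the trigger is squeezed fully in away from the dot (lens over 250 mm from it) (value of joint trigger above 0.0065 m and distance between muzzle and dot above 0.25 m).
It also fails if it takes over 43 s, if anything falls off the work surface, if the arm or the gripper's body presses on something with over 40 N, if the wrist force passes 120 N, or if a joint passes its speed limit or range.

## Working session

There is one attempt and no reset: what is moved stays moved. The work goes in short steps, Python scripts to look and compute and a tool call to move; the robot and the scene stay as the last step left them, time stands still between calls to the robot, and variables do not carry over. Pictures are saved under pics/ and viewed, at most 10 in all, crops included, and the job is handed in when it is done.

Besides the shell and the picture viewer there is one more tool, called by a JSON object that holds its "op" and its "data", one argument or row to a line. jog_arm: Moves the arm, as the interface text tells. Its arguments: {"type":"object","properties":{"increments":{"type":"array","items":{"type":"number"}},"fingers":{"type":"number"},"grip_force":{"type":"number"}},"required":["increments"]}

```bash
mkdir -p pics; python3 - <<'E'
from cell import ctrl
import cv2,pickle
d={}
for n in("top","side"):
    im=ctrl.get_image(n);d[n]=im;cv2.imwrite(f"pics/{n}0.png",im["frame"][:,:,::-1])
    print(n,im["K"],im["k1"],im["xyz"],im["rotation"])
pickle.dump(d,open("d0.pkl","wb"))
print(ctrl.read_state(),ctrl.grasp_offset)
E
```

```text
top [[490.5765608    0.         324.29179545]
 [  0.         490.5765608  200.66917674]
 [  0.           0.           1.        ]] -0.004842558177413275 [ 0.38015571 -0.01179343  1.67958273] [ 0.0832422  -0.01128864 -1.5821126 ]
side [[392.39872021   0.         329.15393971]
 [  0.         392.39872021 205.90295073]
 [  0.           0.           1.        ]] -0.07753410037010923 [-0.03881596  0.79812971  0.78559526] [ 9.76691832e-01 -9.06182478e-04 -2.56139456e+00]
{'t': 0.1, 'joints': array([-1.31699794e+00,  5.33052950e-02,  1.61416702e+00,  6.54724242e-06,
        1.47597485e+00, -1.18994284e-01]), 'joint_vel': array([-0.00159504, -0.00311412, -0.00277441,  0.0018418 ,  0.00074176,
        0.00073847]), 'tau': array([ 3.97815602e-04, -3.94908679e+01, -3.71360779e+01, -1.34661018e-04,
        3.94651172e-03,  2.19074968e-05]), 'tcp_pos': array([ 0.22749969, -0.58152235,  0.23017081]), 'eef_rot': array([-3.13975203e+00, -2.26626606e-04,  3.72791839e-01]), 'ft_force': array([-0.15441597, -0.21186498,  0.19361192]), 'wrist_torque': array([0.04435248, 0.00458292, 0.00873642]), 'grip_force': 0.0, 'grip_width': 1.0078324646045955} 0.0187
```

View pics/top0.png

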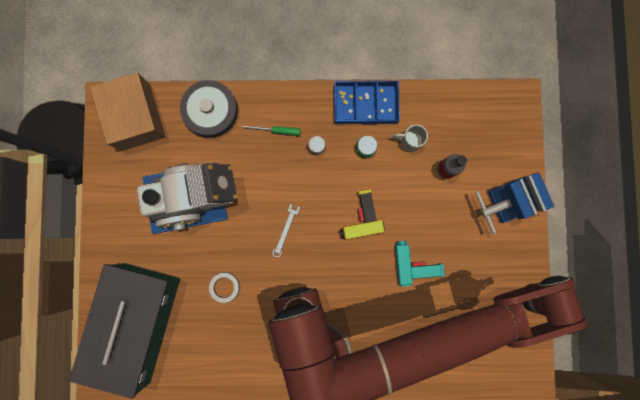

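View pics/side0.png

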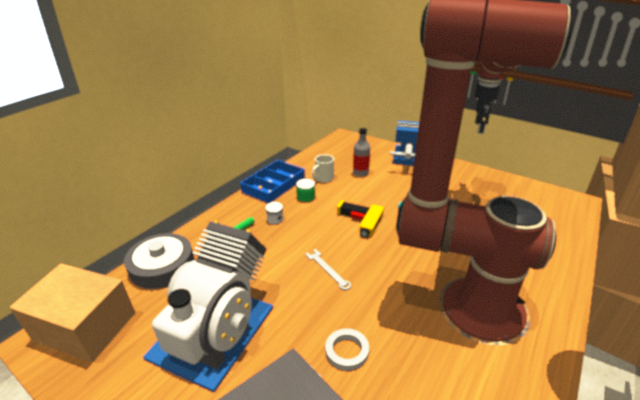

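The top view shows the yellow thermometer at about (365,225), lens to the left at (343,234), handle up to (366,192) and trigger at (361,214). The engine is at (190,195), with its dark end face near (222,185). The side view can't see that face.

```bash
cat > h.py <<'E'
import numpy as np,cv2
from scipy.spatial.transform import Rotation as R
def cam(im): return np.array(im["xyz"]),R.from_euler("xyz",im["rotation"]).as_matrix()
def ray(im,uv):
    K=im["K"];uv=np.asarray(uv,float).reshape(-1,1,2)
    p=cv2.undistortPoints(uv,K,np.array([im["k1"],0,0,0.]))[:,0]
    C,M=cam(im);return C,np.c_[p[:,0],-p[:,1],-np.ones(len(p))]@M.T
def onz(im,uv,z):
    C,d=ray(im,uv);return C+d*((z-C[2])/d[:,2])[:,None]
def proj(im,P):
    C,M=cam(im);q=(np.asarray(P).reshape(-1,3)-C)@M
    s=np.c_[q[:,0]/-q[:,2],-q[:,1]/-q[:,2]]
    s=s*(1+im["k1"]*(s**2).sum(1,keepdims=True));K=im["K"]
    return s*[K[0,0],K[1,1]]+[K[0,2],K[1,2]]
def mask(im,lo,hi,box=None):
    m=cv2.inRange(cv2.cvtColor(im["frame"],cv2.COLOR_RGB2HSV),np.array(lo),np.array(hi))
    if box: 
        k=np.zeros_like(m);a,b,c,d=box;k[b:d,a:c]=255;m&=k
    return m
E
python3 - <<'E'
import pickle,cv2,numpy as np
from h import *
d=pickle.load(open("d0.pkl","rb"));t=d["top"]
f=t["frame"][:,:,::-1]
a=cv2.resize(f[155:245,135:250],None,fx=5,fy=5,interpolation=cv2.INTER_NEAREST)[:450]
b=cv2.resize(f[180:245,335:392],None,fx=4,fy=4,interpolation=cv2.INTER_NEAREST)
o=np.zeros((450,575+228,3),np.uint8)[:, :800];o[:,:575]=a;o[:260,575:800]=b[:,:225]
cv2.imwrite("pics/crop.png",o)
m=mask(t,(22,120,80),(35,255,255),(335,180,392,245))
cs,_=cv2.findContours(m,0,2)
for c in cs:
    if cv2.contourArea(c)>15: print(cv2.contourArea(c),cv2.minAreaRect(c),onz(t,cv2.boxPoints(cv2.minAreaRect(c)),.036).round(4))
m=mask(t,(0,160,80),(8,255,255),(335,180,392,245));ys,xs=m.nonzero();print("red",xs.mean(),ys.mean(),len(xs),onz(t,(xs.mean(),ys.mean()),.025))
E
```

```text
458.5 ((363.40704345703125, 229.1367950439453), (13.051068305969238, 40.041988372802734), 79.2156982421875) [[ 0.4297 -0.092   0.036 ]
 [ 0.4534 -0.2244  0.036 ]
 [ 0.4104 -0.2317  0.036 ]
 [ 0.3868 -0.0995  0.036 ]]
28.0 ((364.10809326171875, 191.64865112304688), (3.2879798412323, 12.494322776794434), 80.53767395019531) [[ 0.5484 -0.1448  0.036 ]
 [ 0.555  -0.1865  0.036 ]
 [ 0.544  -0.1881  0.036 ]
 [ 0.5374 -0.1464  0.036 ]]
red 360.6101694915254 214.57627118644066 59 [[ 0.46956013 -0.15424277  0.025     ]]
```

View pics/crop.png

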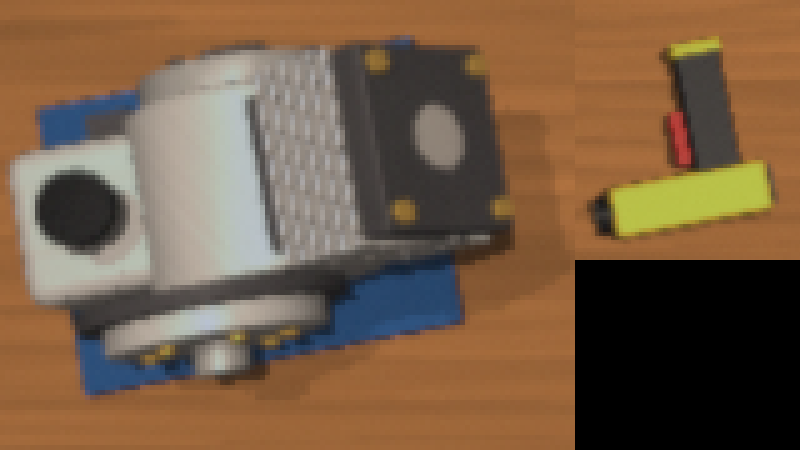

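The crop shows the white dot on the dark face, centred near full-image (223,182). The yellow body, trigger and foot are clear, and the lens points left.

```bash
python3 - <<'E'
import pickle
from h import *
d=pickle.load(open("d0.pkl","rb"));t=d["top"];s=d["side"]
m=mask(t,(0,0,110),(179,90,255),(213,172,232,194))
cs,_=cv2.findContours(m,0,2);c=max(cs,key=cv2.contourArea);M=cv2.moments(c)
uv=(M["m10"]/M["m00"],M["m01"]/M["m00"]);D=onz(t,uv,.185)[0];print("dot",cv2.contourArea(c),uv,D)
bp=np.array([(376,60),(403,210),(477,65),(502,208)])/5+[135-.4,155-.4]
B=onz(t,bp,.22);print((B[1]-B[0]),np.degrees(np.arctan2(*(B[0]-B[1])[[1,0]])))
B2=onz(t,bp,.15);print(np.degrees(np.arctan2(*(B2[2]-B2[3])[[1,0]])))
bl=np.array([(85,393),(462,322)])/5+[135,155];E=onz(t,bl,0.0);v=E[1]-E[0];print("blue",np.degrees(np.arctan2(v[1],v[0])))
a=np.arctan2(v[1],v[0]);h=np.array([np.cos(a),np.sin(a),0])
n=np.cos(np.radians(32))*h+[0,0,np.sin(np.radians(32))];w=np.cross([0,0,1],h);u=np.cross(n,w);u*=np.sign(u[2])
P=[D+i*.059*w+j*.057*u for i,j in((1,1),(-1,1),(-1,-1),(1,-1))]
T=proj(t,P);S=proj(s,P);print("top crop",((T-[135,155])*5).round(),"side",S.round(1))
f=cv2.resize(s["frame"][210:310,150:290,::-1],None,fx=5,fy=5);
cv2.polylines(f,[((S-[150,210])*5).astype(int)],True,(0,255,0),1)
g=cv2.resize(t["frame"][155:245,195:250,::-1],None,fx=5,fy=5)[:, :100]
cv2.imwrite("pics/chk.png",f)
E
```

```text
dot 74.5 (222.21700223713643, 181.7628635346756) [0.5659696  0.28168589 0.185     ]
[-0.0904348  -0.01679739  0.        ] 10.522227278979141
10.054646122798584
blue -79.89654037514573
top crop [[353.  36.]
 [386. 231.]
 [514. 226.]
 [482.  43.]] side [[209.  219.4]
 [250.5 231.4]
 [267.6 248.1]
 [229.3 236.6]]
```

View pics/chk.png

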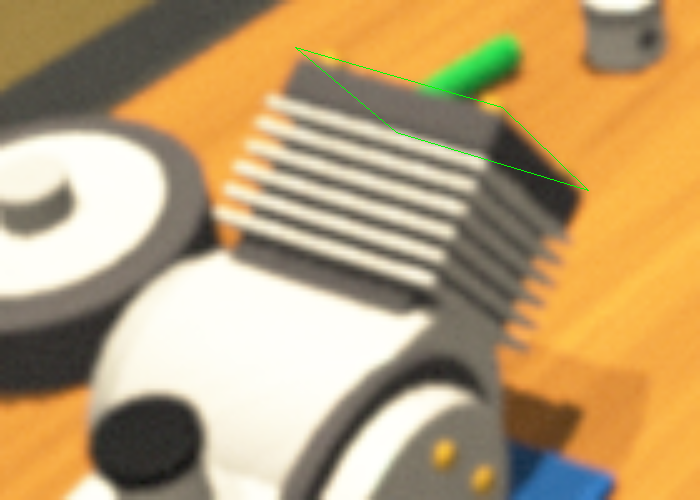

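The projected face outline (4 green corners) lies about 2 px above the real face, so the dot is a few mm lower, at z≈0.182. Next I work out the approach.

```bash
cat >> h.py <<'E'
def inc(p,yaw,tilt=0,st=None):
    """tool-frame shift (cm) and rotvec (deg) to TCP p; tool y=(sin yaw,-cos yaw), tilt (deg) lowers thermometer nose"""
    from cell import ctrl
    st=st or ctrl.read_state();A=R.from_euler("xyz",st["eef_rot"])
    T=R.from_euler("z",yaw)*R.from_euler("x",180-tilt,degrees=True)
    return np.r_[A.inv().apply(np.asarray(p)-st["tcp_pos"])*100,(A.inv()*T).as_rotvec(degrees=True)].round(2)
E
python3 - <<'E'
from h import *
X=np.array([-.176,.984]);Y=np.array([-.984,-.176]);g=np.array([.424,-.1836])+.003*X-.052*Y;print(g)
print(inc([*g,.12],.177))
T=R.from_euler("z",.177)*R.from_euler("x",148,degrees=True);print(-T.as_matrix()[:,1])
E
```

```text
[ 0.47464  -0.171496]
[ 37.95 -29.16  11.08  -0.11  -0.    11.22]
[-0.14932197  0.83479849 -0.52991926]
```

{"op": "jog_arm", "data": {
  "increments": [5, -4, 0, 0, 0, 4, 10, -7.7, 0, 0, 0, 8, 15, -11.5, 1, 0, 0, 11.2, 20, -15.4, 4, 0, 0, 11.2, 24, -18.4, 6, 0, 0, 11.2],
  "fingers": 8.5,
  "grip_force": 20
}}

```text
t: 0.72
tcp_pos: [0.3841, -0.3223, 0.1708]
eef_rot: [3.142, -0.0, 0.177]
ft_force: [0.6, 0.2, 0.5]
grip_width: 0.997
grip_force: 0.0
```

```bash
python3 -c "
from h import *
print(inc([.4746,-.1715,.12],.177))"
```

```text
[ 1.157e+01 -1.326e+01  5.090e+00  0.000e+00 -1.000e-02 -0.000e+00]
```

{"op": "jog_arm", "data": {
  "increments": [4, -4.4, 2, 0, 0, 0, 8, -9, 4, 0, 0, 0, 11.6, -13.3, 5.1, 0, 0, 0, 11.6, -13.3, 5.1, 0, 0, 0]
}}

```text
t: 1.23
tcp_pos: [0.4743, -0.169, 0.1188]
eef_rot: [-3.139, 0.002, 0.183]
ft_force: [-0.1, -0.2, -0.3]
grip_width: 0.998
grip_force: 0.0
```

```bash
python3 - <<'E'
from h import *
from cell import ctrl
print(inc([.4746,-.1715,.12],.177))
im=ctrl.get_image("top");cv2.imwrite("pics/t2.png",cv2.resize(im["frame"][150:280,300:420,::-1],None,fx=4,fy=4))
E
```

```text
[-0.02  0.25 -0.12 -0.15  0.14  0.36]
```

View pics/t2.png

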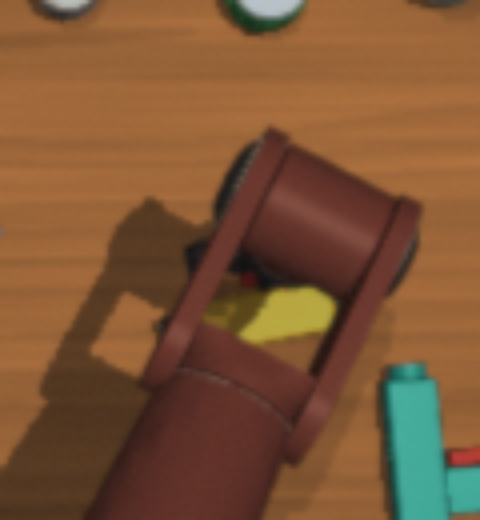

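The arm is over the handle, with the trigger and yellow body visible beneath. Descending.

{"op": "jog_arm", "data": {
  "increments": [0, 0, 4.5, 0, 0, 0, 0, 0, 9, 0, 0, 0, 0, 0, 11, 0, 0, 0, 0, 0, 11.5, 0, 0, 0, 0, 0, 11.5, 0, 0, 0]
}}

```text
t: 1.9
tcp_pos: [0.4745, -0.1739, 0.0065]
eef_rot: [3.141, -0.001, 0.176]
ft_force: [-0.1, 0.3, 0.6]
grip_width: 0.996
grip_force: 0.0
```

```bash
python3 - <<'E'
from h import *
from cell import ctrl
print(inc([.4746,-.1715,.0045],.177))
im=ctrl.get_image("side");cv2.imwrite("pics/s3.png",cv2.resize(im["frame"][150:260,290:420,::-1],None,fx=5,fy=5))
E
```

```text
[ 0.05 -0.23  0.19  0.04 -0.04 -0.05]
```

View pics/s3.png

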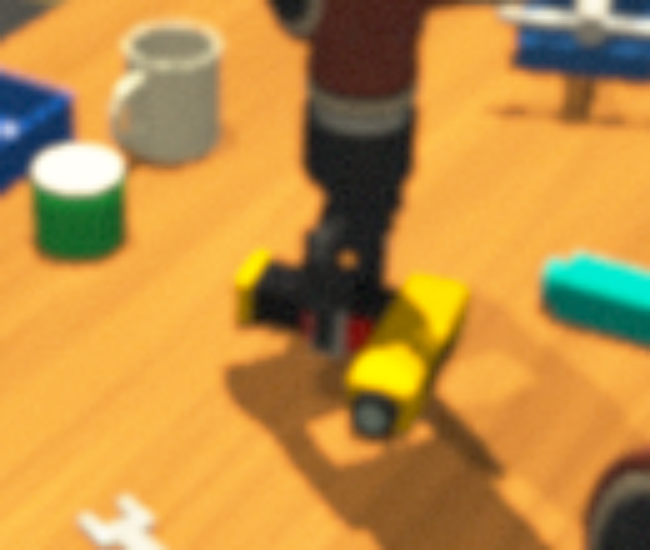

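The front finger stands in front of the trigger, clear of body and bench. I correct 2 mm and close to 50 mm.

{"op": "jog_arm", "data": {
  "increments": [0, -0.2, 0.1, 0, 0, 0, 0, -0.2, 0.1, 0, 0, 0, 0, -0.2, 0.1, 0, 0, 0, 0, -0.2, 0.1, 0, 0, 0, 0, -0.2, 0.1, 0, 0, 0],
  "fingers": 5.0,
  "grip_force": 20
}}

```text
t: 2.58
tcp_pos: [0.475, -0.1718, 0.0061]
eef_rot: [3.139, -0.002, 0.177]
ft_force: [-0.8, -1.6, 5.2]
grip_width: 0.585
grip_force: 12.7
```

{"op": "jog_arm", "data": {
  "increments": [0, 0, 0, 0, 0, 0, 0, 0, 0, 0, 0, 0, 0, 0, 0, 0, 0, 0]
}}

```text
t: 2.95
tcp_pos: [0.475, -0.1718, 0.0061]
eef_rot: [3.139, -0.002, 0.178]
ft_force: [-0.2, -3.0, 5.4]
grip_width: 0.59
grip_force: 12.7
```

{"op": "jog_arm", "data": {
  "increments": [0, 0, -1, 0, 0, 0, 0, 0, -3, 0, 0, 0, 0, 0, -6, 0, 0, 0, 0, 0, -9, 0, 0, 0, 0, 0, -12, 0, 0, 0]
}}

```text
t: 3.58
tcp_pos: [0.4728, -0.1699, 0.1247]
eef_rot: [-3.139, 0.002, 0.178]
ft_force: [0.0, -0.2, -3.0]
grip_width: 0.587
grip_force: 11.5
```

{"op": "jog_arm", "data": {
  "increments": [0, 0, -3, 0, 0, 0, 0, 0, -6, 0, 0, 0, 0, 0, -8, 0, 0, 0, 0, 0, -8, 0, 0, 0]
}}

```text
t: 4.08
tcp_pos: [0.4745, -0.171, 0.206]
eef_rot: [3.14, -0.002, 0.177]
ft_force: [0.2, 0.1, -2.2]
grip_width: 0.589
grip_force: 11.5
```

```bash
python3 - <<'E'
from h import *
from cell import ctrl
s=ctrl.read_state();print(s["tcp_pos"],s["eef_rot"],s["ft_force"],s["wrist_torque"])
o=[]
for n in("top","side"):
    im=ctrl.get_image(n);c=proj(im,s["tcp_pos"])[0].astype(int);print(n,c)
    x0,y0=max(c[0]-60,0),max(c[1]-60,0)
    o.append(cv2.resize(im["frame"][y0:y0+120,x0:x0+120,::-1],(390,390)))
cv2.imwrite("pics/l4.png",np.hstack(o))
E
```

```text
[ 0.47446671 -0.17098678  0.20604642] [ 3.14032727e+00 -1.98592592e-03  1.77484365e-01] [ 0.18989493  0.07883648 -2.22159059] [ 0.02184897 -0.03676624 -0.00538104]
top [371 209]
side [361 164]
```

View pics/l4.png

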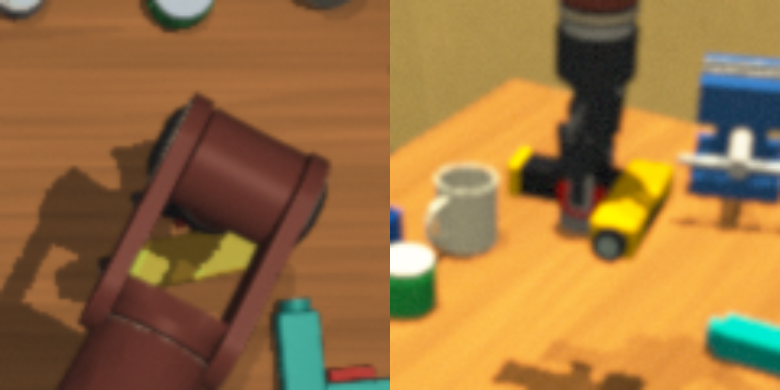

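The thermometer is held between the fingers, roughly level, and the trigger is visible at about (575,195).

```bash
python3 - <<'E'
from h import *
print(inc([.6606,.0493,.3213],.177,32))
E
```

```text
[ 22.3  -18.34 -11.8  -32.09   0.09   0.04]
```

{"op": "jog_arm", "data": {
  "increments": [1, -1, -1, 0, 0, 0, 4, -3.5, -3, 0, 0, 0, 8, -7, -6, 0, 0, 0, 12, -10, -9, 0, 0, 0, 15, -12.5, -10.5, 0, 0, 0]
}}

```text
t: 4.8
tcp_pos: [0.6013, -0.0188, 0.3115]
eef_rot: [3.141, -0.002, 0.179]
ft_force: [0.5, 0.1, -2.4]
grip_width: 0.586
grip_force: 11.5
```

{"op": "jog_arm", "data": {
  "increments": [3, -2.5, -0.5, -2, 0, 0, 5, -4, -1, -6, 0, 0, 6.5, -5, -1.2, -11, 0, 0, 7.3, -5.8, -1.3, -16, 0, 0, 7.3, -5.8, -1.3, -20, 0, 0]
}}

```text
t: 5.42
tcp_pos: [0.6614, 0.051, 0.3216]
eef_rot: [2.792, 0.001, 0.179]
ft_force: [-0.2, -0.4, -2.1]
grip_width: 0.587
grip_force: 11.1
```

{"op": "jog_arm", "data": {
  "increments": [0, 0, 0, -4, 0, 0, 0, 0, 0, -8, 0, 0, 0, 0, 0, -11, 0, 0, 0, 0, 0, -12, 0, 0, 0, 0, 0, -12, 0, 0]
}}

```text
t: 6.05
tcp_pos: [0.6611, 0.0494, 0.322]
eef_rot: [2.584, 0.001, 0.178]
ft_force: [-0.4, 0.0, -2.9]
grip_width: 0.586
grip_force: 10.9
```

```bash
python3 - <<'E'
from h import *
from cell import ctrl
s=ctrl.read_state();print(s["joints"],s["ft_force"])
print(inc([.6606,.0493,.3213],.177,32),inc([.6487,.1161,.2789],.177,32))
A=R.from_euler("xyz",s["eef_rot"]).as_matrix();X,Y,Z=-A[:,1],-A[:,0],-A[:,2];O=s["tcp_pos"]
pts=[O+.102*X+.052*Y+.012*Z, O-.048*X+.052*Y+.012*Z, O-.006*X-.072*Y+.012*Z]
o=[]
for n in("top","side"):
    im=ctrl.get_image(n);f=im["frame"][:,:,::-1].copy();c=proj(im,O)[0].astype(int)
    x0,y0=max(c[0]-75,0),max(c[1]-75,0)
    f=cv2.resize(f[y0:y0+150,x0:x0+150],(390,390))
    for q in proj(im,pts): cv2.circle(f,tuple(((q-[x0,y0]+.5)*2.6).astype(int)),3,(255,0,255),1)
    o.append(f)
cv2.imwrite("pics/a5.png",np.hstack(o))
E
```

```text
[ 0.18590314  0.12071896  1.46062319 -0.5574707   1.56690677  1.58255424] [-0.36765136  0.03662478 -2.9270758 ]
[-0.05 -0.04  0.06 -0.06  0.02  0.08] [-0.03 -8.04  0.07 -0.06  0.02  0.08]
```

View pics/a5.png

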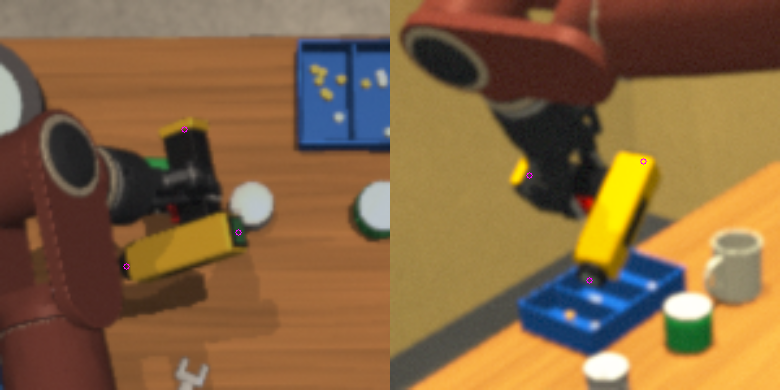

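The predicted lens, rear and foot points (magenta) fall on the real ones: the lens is at (126,267) in the top view and (589,281) in the side view. The grasp held without sag, so I approach along the line of sight.

{"op": "jog_arm", "data": {
  "increments": [0, -1, 0, 0, 0, 0, 0, -2.5, 0, 0, 0, 0, 0, -4.5, 0, 0, 0, 0, 0, -6, 0, 0, 0, 0, 0, -7, 0, 0, 0, 0]
}}

```text
t: 6.78
tcp_pos: [0.6502, 0.1083, 0.2844]
eef_rot: [2.583, 0.001, 0.178]
ft_force: [0.2, 0.2, -3.0]
grip_width: 0.588
grip_force: 10.9
```

{"op": "jog_arm", "data": {
  "increments": [0, -0.6, 0, 0, 0, 0, 0, -1, 0, 0, 0, 0, 0, -1, 0, 0, 0, 0, 0, -1, 0, 0, 0, 0]
}}

```text
t: 7.28
tcp_pos: [0.6494, 0.115, 0.2808]
eef_rot: [2.583, -0.001, 0.177]
ft_force: [0.2, 0.8, -2.4]
grip_width: 0.585
grip_force: 10.9
```

```bash
python3 - <<'E'
from h import *
from cell import ctrl
s=ctrl.read_state();print(s["ft_force"])
print(inc([.6487,.1161,.2789],.177,32))
A=R.from_euler("xyz",s["eef_rot"]).as_matrix();X,Y,Z=-A[:,1],-A[:,0],-A[:,2];O=s["tcp_pos"]
D=np.array([.5663,.282,.182]);mz=O+.102*X+.052*Y+.012*Z
print("dot in muzzle",np.array([X,Y,Z])@(D-mz))
o=[]
for n in("top","side"):
    im=ctrl.get_image(n);f=im["frame"][:,:,::-1].copy();c=proj(im,mz)[0].astype(int)
    x0,y0=max(c[0]-75,0),max(c[1]-75,0)
    f=cv2.resize(f[y0:y0+150,x0:x0+150],(390,390))
    for q in proj(im,[mz,D,mz-.15*X]): cv2.circle(f,tuple(((q-[x0,y0]+.5)*2.6).astype(int)),3,(255,0,255),1)
    o.append(f)
cv2.imwrite("pics/a6.png",np.hstack(o))
E
```

```text
[ 0.17224725  0.78733372 -2.43546695]
[-0.05 -0.2   0.1   0.01 -0.03 -0.03]
dot in muzzle [ 0.10212107  0.00045189 -0.00089058]
```

View pics/a6.png

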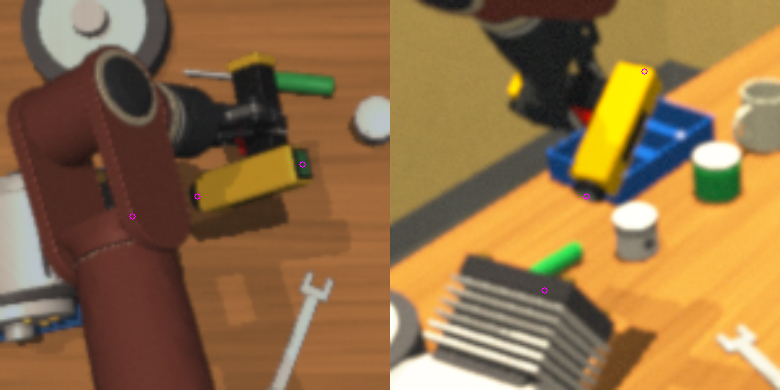

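The lens points at the face, with about 10 cm to the computed dot position and the arm clear above the engine. I hold still for the trigger-out step.

{"op": "jog_arm", "data": {
  "increments": [0, 0, 0, 0, 0, 0, 0, 0, 0, 0, 0, 0, 0, 0, 0, 0, 0, 0, 0, 0, 0, 0, 0, 0, 0, 0, 0, 0, 0, 0]
}}

```text
t: 8.0
tcp_pos: [0.6492, 0.1154, 0.2803]
eef_rot: [2.583, 0.0, 0.177]
ft_force: [1.0, 0.2, -2.7]
grip_width: 0.585
grip_force: 10.9
```

{"op": "jog_arm", "data": {
  "increments": [0, 0, 0, 0, 0, 0, 0, 0, 0, 0, 0, 0, 0, 0, 0, 0, 0, 0, 0, 0, 0, 0, 0, 0, 0, 0, 0, 0, 0, 0]
}}

```text
t: 8.62
tcp_pos: [0.6492, 0.1154, 0.2804]
eef_rot: [2.583, -0.0, 0.177]
ft_force: [0.3, 1.0, -2.7]
grip_width: 0.591
grip_force: 10.9
```

{"op": "jog_arm", "data": {
  "increments": [0, 0, 0, 0, 0, 0, 0, 0, 0, 0, 0, 0, 0, 0, 0, 0, 0, 0, 0, 0, 0, 0, 0, 0, 0, 0, 0, 0, 0, 0],
  "fingers": 3.5,
  "grip_force": 45
}}

```text
t: 9.25
tcp_pos: [0.6492, 0.1154, 0.2803]
eef_rot: [2.583, 0.0, 0.177]
ft_force: [0.1, -0.9, -1.1]
grip_width: 0.484
grip_force: 49.7
```

{"op": "jog_arm", "data": {
  "increments": [0, 0, 0, 0, 0, 0, 0, 0, 0, 0, 0, 0, 0, 0, 0, 0, 0, 0, 0, 0, 0, 0, 0, 0, 0, 0, 0, 0, 0, 0]
}}

```text
t: 9.88
tcp_pos: [0.6492, 0.1153, 0.2803]
eef_rot: [2.583, 0.0, 0.177]
ft_force: [-0.6, -0.2, -1.7]
grip_width: 0.481
grip_force: 49.7
```

{"op": "jog_arm", "data": {
  "increments": [0, 0, 0, 0, 0, 0, 0, 0, 0, 0, 0, 0, 0, 0, 0, 0, 0, 0, 0, 0, 0, 0, 0, 0, 0, 0, 0, 0, 0, 0]
}}

```text
t: 10.5
tcp_pos: [0.6492, 0.1154, 0.2804]
eef_rot: [2.583, -0.0, 0.177]
ft_force: [0.1, 0.0, -2.0]
grip_width: 0.482
grip_force: 49.7
```

{"op": "jog_arm", "data": {
  "increments": [0, 0, 0, 0, 0, 0, 0, 0, 0, 0, 0, 0, 0, 0, 0, 0, 0, 0, 0, 0, 0, 0, 0, 0, 0, 0, 0, 0, 0, 0]
}}

```text
t: 11.12
tcp_pos: [0.6492, 0.1153, 0.2804]
eef_rot: [2.583, 0.0, 0.177]
ft_force: [-0.5, 0.6, -1.3]
grip_width: 0.479
grip_force: 49.7
```

{"op": "jog_arm", "data": {
  "increments": [0, 0, 0, 0, 0, 0, 0, 0, 0, 0, 0, 0, 0, 0, 0, 0, 0, 0, 0, 0, 0, 0, 0, 0, 0, 0, 0, 0, 0, 0]
}}

```text
t: 11.75
tcp_pos: [0.6492, 0.1154, 0.2804]
eef_rot: [2.583, -0.0, 0.177]
ft_force: [-0.4, -0.1, -3.0]
grip_width: 0.489
grip_force: 49.7
```

```bash
python3 - <<'E'
from h import *
from cell import ctrl
s=ctrl.read_state();print(s["t"],s["grip_width"]*85.4,s["grip_force"],s["ft_force"],abs(s["joint_vel"]).max())
O=s["tcp_pos"];A=R.from_euler("xyz",s["eef_rot"]).as_matrix();X,Y,Z=-A[:,1],-A[:,0],-A[:,2]
mz=O+.105*X+.052*Y+.012*Z
o=[]
for n in("top","side"):
    im=ctrl.get_image(n);f=im["frame"][:,:,::-1].copy();c=proj(im,mz)[0].astype(int)
    x0,y0=max(c[0]-75,0),max(c[1]-75,0)
    f=cv2.resize(f[y0:y0+150,x0:x0+150],(390,390))
    for q in proj(im,[mz,mz-.15*X]): cv2.circle(f,tuple(((q-[x0,y0]+.5)*2.6).astype(int)),3,(255,0,255),1)
    o.append(f)
cv2.imwrite("pics/a7.png",np.hstack(o))
E
```

```text
11.75 41.72148569176249 49.720314145088196 [-0.444662   -0.10063599 -2.95473573] 0.0032073510890551094
```

View pics/a7.png

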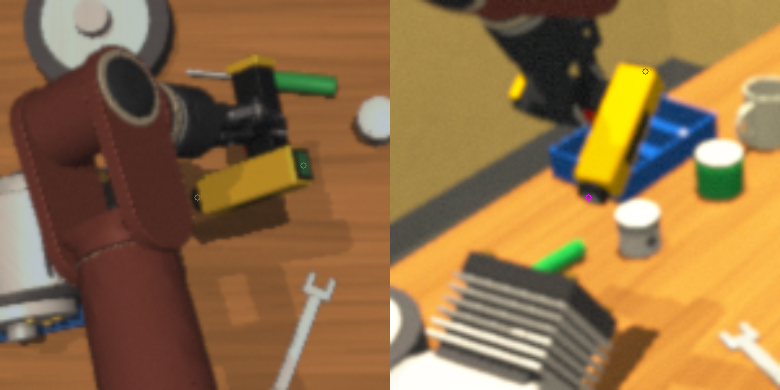

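The trigger is squeezed fully in (opening about 42 mm at 50 N), and the lens at (197,197) in the top view is still aimed and steady. I hand the job in.

```bash
python3 -c "
from cell import ctrl
print(ctrl.close_job())"
```

```text
the job is handed in; nothing more can be done
None
```

The job is handed in at about 12 s: the thermometer is held in the air, by my measurements about 10 cm from the dot and square to the face, with the trigger squeezed in; no verdict came back.

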